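Find the full screw tin by its weight

ROBOT

A 6-joint arm with a two-finger parallel gripper is mounted at the origin on a cart in front of the work surface, level with it; the furniture and walls round the work are solid. World frame = base frame: x ahead of the robot, y to its left, z up, the work surface at z = 0. Lengths are in m, angles in rad, forces in N, time in s.
With the tool pointing down it reaches from about 0.275 to 0.75 m from the base axis. Payload 10.2 kg.
Tool frame: the origin (TCP) lies midway between the tips of the shut fingers; the grasp point (between the pads) lies 19 mm behind it; z points along the fingers, y is the direction in which the jaws open and shut (so a half turn about z gives the same grasp; the last joint's range is limited). The gripper opens to 85 mm and grips with 20 to 120 N. Pads are 22 mm wide; open, the fingers measure 114 mm over their backs; the gripper's body (76 mm by 85 mm) begins 54 mm behind the grasp point. The pads swing forward as they close: fully open they stand 13 mm farther back than shut.
Start: joints at [-1.519, 0.313, 1.498, -0, 1.331, -0.223], TCP at [0.142, -0.505, 0.231] pointing down, gripper open.
Joint ranges: [-2.94, 2.94], [-0.97, 2.17], [0.19, 2.56], [-1.23, 4.37], [0.02, 3.11], [-2.88, 2.88]. Speed limits (rad/s): [2.39, 2.39, 3.01, 3.14, 3.14, 3.14].

INTERFACE

Orientations are given as a unit quaternion [w, x, y, z].
In Python, from cell import state, grab_frame, camera_params, hand_in gives the robot as it stands.
- The arm moves only by the shell command python3 -m pendant 'ROWS'. ROWS is JSON, a list of rows, each a list of 5 numbers: the closure in counts, from 0 (fully open) to 255 (shut), then the shift along the tool's x, y, z scaled (see below), then the turn about the tool's z scaled (see below). A call has 1 to 20 rows; each row shifts and turns the commanded pose from where the row before left it, along the tool's axes as they then stand; what a row does not reach is not made up. The controller multiplies each number of a shift by 750 mm and each number of a turn by 60 degrees. A row lasts 1/8 s, in which the tool goes at most 62.5 mm and 10.7 degrees, less where a joint would pass 70% of its speed; a pose out of reach is approached as far as the arm can. A call with a number of a shift or a turn outside -1 to 1 is refused whole. A call with a gripper value outside its range is refused whole. The fingers move at their own pace and stop on an object; the grip force is fixed at half the most. Time passes only in rows, so rows that do not move let the fingers close. It gives the time, the measured TCP pose, the force and the opening at its end, in the units of the state.
- state(): the state, without advancing time (a new reading comes with each control period).
- grab_frame(name): name is "side" or "top" or "wrist"; returns the picture (400x640x3 uint8, blue, green, red); there is no depth.
- camera_params(name): a dict with "camera_matrix" (3x3 intrinsics, pixels), "T" (4x4, takes a point from camera to world coordinates). Camera axes: x right, y down, z forward; pixel columns grow to the right and rows downward; lengths in m; the calibration is good to about 2 mm. A picture is of the moment at which its call begins: read the wrist's pose just before it. camera_params takes no time and is no camera call; for the wrist camera it gives the pose at the moment of the call.
- hand_in(): hands the job in, once; it reports no verdict.
The state is a dict: "clock": time; "joint_pos": joint angles; "dq": joint speeds; "effort": joint torques, N m; "ee_pos": TCP position; "ee_rot": TCP orientation; "ft_force": force on the tool from outside, world axes, zero at the start; "moment": the same for the moment, N m; "finger_gap": finger opening in m.
Only numpy, scipy, OpenCV 4.12 (cv2) and the standard library are available. Lean on these libraries where they do the work, as an engineer would, in place of code of your own. Each camera call takes 0.05 s, during which the arm holds its last target. There are 200 camera calls.

TASK

Press the pedal on the near end of the tin carrier down to its stop, so that the keeper bar springs clear of the three closed tins. Then heft the tins one at a time, beginning at the pedal end and working along the row: lift each straight up, well clear of its seat, feel its weight, and set it back upright and fully down in its own seat before taking the next. When you know which one is heaviest (the full tin of screws for the hinge job), hold that one up, upright and still, its underside at least 15 cm above the bench, and finish while still holding it, with the other two in their seats and the tools and hinge lying about left undisturbed.

Things in the scene. Friction and masses are not known exactly. Their poses are not given: they have to be found in the camera images.
- carrier: carrier for three tins, fixed to the bench: plywood block 212 x 92 mm, 30 mm high, three round seats in a row, a pedal sticking out of its near (-x) end. Origin: centre of its underside on the bench; x along the row away from the pedal, y left across it, z up. Seated tins stand 58 mm out of the block, tops 88 mm above the bench; with the keeper open their -y and +y sides are free for fingers
- seat_near (a point): centre of the floor of the seat next to the pedal; axes as the carrier's. A seat is a round hole 54 mm across, 20 mm deep, its floor 10 mm above the bench; seats are 70 mm apart, leaving 20 mm between tins
- seat_mid (a point): the same for the middle seat
- seat_far (a point): the same for the seat farthest from the pedal
- pedal_pad (a point): middle of the ribbed rubber tread on top of the pedal, where to press: tread 40 x 40 mm, at rest about 40 mm above the bench and sloping 11 degrees up towards its free (near) end; it goes about 21 mm down on an arc
- pedal (a joint): pedal angle, hinged across the near end of the carrier: 0 at rest, grows as the tread goes down, stop at 0.38 rad. A spring returns it; on the tread it takes about 3 N to start and 9 N at the stop. From about 0.2 rad its hook lets the keeper go
- keeper (a joint): angle of the keeper, a steel bar along the row just above the tin tops, on an arm at each end pivoted at the carrier's left (+y) side: 0 shut and caught by the pedal's hook, about 2.2 rad open. Released, its spring swings it over to the left within a second and it stays there, 40 to 80 mm above the bench, up to 105 mm left of the row's middle line
- tin_a: one of three identical closed plain tinplate tins of screws: round, 50 mm across, 78 mm tall, smooth straight side, lid pressed in. Origin: centre of its underside, z up. Weighs 0.25 to 0.8 kg; the heaviest outweighs the next by at least 0.2 kg. Any of the three may be the heaviest
- tin_b: one of three identical closed plain tinplate tins of screws: round, 50 mm across, 78 mm tall, smooth straight side, lid pressed in. Origin: centre of its underside, z up. Weighs 0.25 to 0.8 kg; the heaviest outweighs the next by at least 0.2 kg. Any of the three may be the heaviest
- tin_c: one of three identical closed plain tinplate tins of screws: round, 50 mm across, 78 mm tall, smooth straight side, lid pressed in. Origin: centre of its underside, z up. Weighs 0.25 to 0.8 kg; the heaviest outweighs the next by at least 0.2 kg. Any of the three may be the heaviest
- hinge_b: bystander: loose steel butt hinge, flat, 61 x 63 x 6 mm; origin centre of its underside
- driver_black: bystander: loose screwdriver with a black handle, 169 mm long, 31 mm high; origin centre of its underside
- try_square: bystander: loose try square with a wooden stock, 177 x 118 x 19 mm; origin centre of its underside
- pencil_flat: bystander: loose flat carpenter's pencil, 168 x 12 x 10 mm; origin centre of its underside

How it is judged:
On the way, in this order (a step that is already met when the one before it is completed fails the run):
1. the pedal is pressed down to its stop (beyond 0.35 rad) (value of joint pedal above 0.35 rad), for 0.1 s.
2. the near tin is lifted clear of its seat (underside at least 40 mm above the seat floor) in the fingers, with the keeper open and the other two tins in their seats (((z of tin_a in the frame of carrier above 0.05 m and contact force between tin_a and the fingers above 1 N and value of joint keeper above 1.5 rad and x of tin_a in the frame of carrier below -0.035 m and z of each of tin_b, tin_c in the frame of carrier below 0.02 m) or (z of tin_b in the frame of carrier above 0.05 m and contact force between tin_b and the fingers above 1 N and value of joint keeper above 1.5 rad and x of tin_b in the frame of carrier below -0.035 m and z of each of tin_a, tin_c in the frame of carrier below 0.02 m) or (z of tin_c in the frame of carrier above 0.05 m and contact force between tin_c and the fingers above 1 N and value of joint keeper above 1.5 rad and x of tin_c in the frame of carrier below -0.035 m and z of each of tin_a, tin_b in the frame of carrier below 0.02 m))), for 0.2 s.
3. the middle tin is lifted clear of its seat (underside at least 40 mm above the seat floor) in the fingers, with the keeper open and the other two tins in their seats (((z of tin_a in the frame of carrier above 0.05 m and contact force between tin_a and the fingers above 1 N and value of joint keeper above 1.5 rad and x of tin_a in the frame of carrier between -0.035 and 0.035 m and z of each of tin_b, tin_c in the frame of carrier below 0.02 m) or (z of tin_b in the frame of carrier above 0.05 m and contact force between tin_b and the fingers above 1 N and value of joint keeper above 1.5 rad and x of tin_b in the frame of carrier between -0.035 and 0.035 m and z of each of tin_a, tin_c in the frame of carrier below 0.02 m) or (z of tin_c in the frame of carrier above 0.05 m and contact force between tin_c and the fingers above 1 N and value of joint keeper above 1.5 rad and x of tin_c in the frame of carrier between -0.035 and 0.035 m and z of each of tin_a, tin_b in the frame of carrier below 0.02 m))), for 0.2 s.
4. the far tin is lifted clear of its seat (underside at least 40 mm above the seat floor) in the fingers, with the keeper open and the other two tins in their seats (((z of tin_a in the frame of carrier above 0.05 m and contact force between tin_a and the fingers above 1 N and value of joint keeper above 1.5 rad and x of tin_a in the frame of carrier above 0.035 m and z of each of tin_b, tin_c in the frame of carrier below 0.02 m) or (z of tin_b in the frame of carrier above 0.05 m and contact force between tin_b and the fingers above 1 N and value of joint keeper above 1.5 rad and x of tin_b in the frame of carrier above 0.035 m and z of each of tin_a, tin_c in the frame of carrier below 0.02 m) or (z of tin_c in the frame of carrier above 0.05 m and contact force between tin_c and the fingers above 1 N and value of joint keeper above 1.5 rad and x of tin_c in the frame of carrier above 0.035 m and z of each of tin_a, tin_b in the frame of carrier below 0.02 m))), for 0.2 s.
At the end, for the whole second after the job is handed in: The heaviest tin is held still in the fingers, underside over 0.15 m above the bench, within 20 degrees of upright, clear of the carrier; the two lighter tins stand let go, upright and fully down in the seats they began in (within 12 mm); the keeper is open (((height (world z) of tin_a above 0.15 m and contact force between tin_a and the fingers above 1 N and contact force between tin_a and carrier below 0.2 N and angle between tin_a's own z axis and vertical below 0.35 rad and linear speed of tin_a below 0.05 m/s and distance of each of tin_b, tin_c from where it was at the start of the episode below 0.012 m and z of each of tin_b, tin_c in the frame of carrier below 0.016 m and angle between each of tin_b, tin_c's own z axis and vertical below 0.1 rad and contact force between each of tin_b, tin_c and the fingers below 0.2 N and linear speed of each of tin_b, tin_c below 0.03 m/s and contact force between each of tin_b, tin_c and carrier below 5.5 N) or (height (world z) of tin_b above 0.15 m and contact force between tin_b and the fingers above 1 N and contact force between tin_b and carrier below 0.2 N and angle between tin_b's own z axis and vertical below 0.35 rad and linear speed of tin_b below 0.05 m/s and distance of each of tin_a, tin_c from where it was at the start of the episode below 0.012 m and z of each of tin_a, tin_c in the frame of carrier below 0.016 m and angle between each of tin_a, tin_c's own z axis and vertical below 0.1 rad and contact force between each of tin_a, tin_c and the fingers below 0.2 N and linear speed of each of tin_a, tin_c below 0.03 m/s and contact force between each of tin_a, tin_c and carrier below 5.5 N) or (height (world z) of tin_c above 0.15 m and contact force between tin_c and the fingers above 1 N and contact force between tin_c and carrier below 0.2 N and angle between tin_c's own z axis and vertical below 0.35 rad and linear speed of tin_c below 0.05 m/s and distance of each of tin_a, tin_b from where it was at the start of the episode below 0.012 m and z of each of tin_a, tin_b in the frame of carrier below 0.016 m and angle between each of tin_a, tin_b's own z axis and vertical below 0.1 rad and contact force between each of tin_a, tin_b and the fingers below 0.2 N and linear speed of each of tin_a, tin_b below 0.03 m/s and contact force between each of tin_a, tin_b and carrier below 5.5 N)) and value of joint keeper above 1.5 rad); the arm keeps its last pose, push and grip.
It fails at once if a tool or the hinge beside the carrier is moved by more than 30 mm (distance of any of hinge_b, driver_black, try_square, pencil_flat from where it was at the start of the episode above 0.03 m).
It fails at once if a tin is tipped over (more than 50 degrees from upright) (angle between any of tin_a, tin_b, tin_c's own z axis and vertical above 0.87 rad).
It also fails if it takes over 61 s, if anything falls off the work surface, if the arm or the gripper's body presses on something with over 40 N, if the wrist force passes 120 N, or if a joint passes its speed limit or range.

## Working session

There is one attempt and no reset: what is moved stays moved. The work goes in short steps, Python scripts to look and compute and a shell command to move; the robot and the scene stay as the last step left them, time stands still between calls to the robot, and variables do not carry over. Pictures are saved under pics/ and viewed, about 8 in all and at most 12, crops included, and the job is handed in when it is done.

```bash
ls; mkdir -p pics; python3 - <<'E'
from cell import *
import cv2
for n in("top","side"):
    cv2.imwrite(f"pics/{n}0.png",grab_frame(n)); p=camera_params(n); print(n,p)
print(state())
E
```

```text
pics
top {'camera_matrix': array([[463.33902966,   0.        , 322.89150317],
       [  0.        , 463.33902966, 199.75024314],
       [  0.        ,   0.        ,   1.        ]]), 'T': array([[ 0.01805471, -0.98652688,  0.16259996,  0.37082847],
       [-0.99973594, -0.02012471, -0.01109239, -0.02722358],
       [ 0.01421521, -0.16235675, -0.98662972,  1.19060507],
       [ 0.        ,  0.        ,  0.        ,  1.        ]])}
side {'camera_matrix': array([[379.54963468,   0.        , 321.4382986 ],
       [  0.        , 379.54963468, 195.11158448],
       [  0.        ,   0.        ,   1.        ]]), 'T': array([[ 0.95259358, -0.12498232,  0.27738941,  0.32312366],
       [-0.30407934, -0.42125477,  0.85444729, -0.82244119],
       [ 0.01006081, -0.89828939, -0.43928914,  0.4436618 ],
       [ 0.        ,  0.        ,  0.        ,  1.        ]])}
{'clock': 0.1, 'joint_pos': array([-1.51940553e+00,  3.13407332e-01,  1.49834709e+00,  2.27213433e-05,
        1.33103778e+00, -2.23399106e-01]), 'dq': array([-0.00229045, -0.00056301, -0.00112604,  0.0013956 , -0.00068222,
       -0.00157433]), 'effort': array([ 2.57631982e-03, -4.12905514e+01, -2.60142803e+01, -1.88458621e-04,
        3.05656817e-03,  1.12647803e-05]), 'ee_pos': array([ 0.14243805, -0.50506687,  0.2307908 ]), 'ee_rot': array([-5.96606385e-04,  9.90576344e-01,  1.36960381e-01,  6.25125301e-05]), 'ft_force': array([-0.39721331, -0.25444519, -0.35655999]), 'moment': array([ 0.02938757, -0.04994203,  0.01452527]), 'finger_gap': 0.08523078508410144}
```

View pics/top0.png

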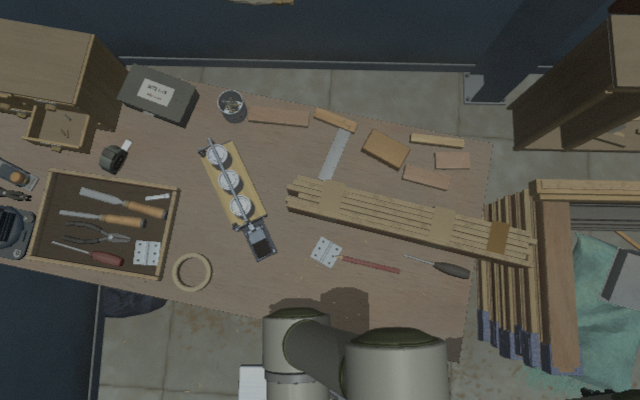

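View pics/side0.png

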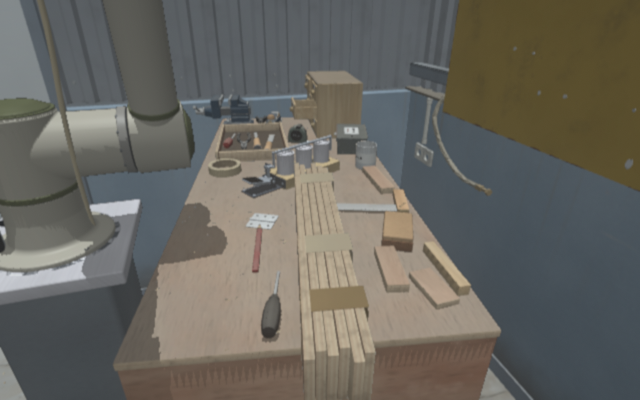

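The top picture shows the carrier at about (235,185), with tins at (240,206), (229,181) and (218,154) and the black pedal tread at about (261,245). The lath bundle lies to its right. I'll zoom in on both views.

```bash
cat > h.py <<'E'
import numpy as np, cv2
from cell import *
def ray(n,uv,P=None):
    P=P or camera_params(n); d=np.linalg.solve(P["camera_matrix"],[uv[0],uv[1],1.]); T=P["T"]
    return T[:3,3],T[:3,:3]@d
def onz(n,uv,z,P=None):
    o,d=ray(n,uv,P); return o+d*(z-o[2])/d[2]
def tri(a,b):
    A=np.zeros((3,3));y=np.zeros(3)
    for o,d in(a,b):
        d=d/np.linalg.norm(d);M=np.eye(3)-np.outer(d,d);A+=M;y+=M@o
    p=np.linalg.solve(A,y); 
    r=[np.linalg.norm(np.cross(p-o,d/np.linalg.norm(d))) for o,d in(a,b)]
    return p,max(r)
E
python3 - <<'E'
from h import *
t=cv2.imread("pics/top0.png")[125:275,180:300]; s=cv2.imread("pics/side0.png")[120:210,230:350]
t=cv2.resize(t,None,fx=4,fy=4,interpolation=cv2.INTER_CUBIC); s=cv2.resize(s,(320*1,240),interpolation=cv2.INTER_CUBIC)
o=np.zeros((600,800,3),np.uint8); o[:,:480]=t; o[:240,480:]=s
cv2.imwrite("pics/z0.png",o)
for uv in[(240,206),(229,181),(218,154)]: print(onz("top",uv,.088))
print(onz("top",(261,245),.04))
E
```

```text
[0.53328162 0.15905989 0.088     ]
[0.59390228 0.18849809 0.088     ]
[0.66059724 0.21872031 0.088     ]
[0.44396693 0.1108009  0.04      ]
```

View pics/z0.png

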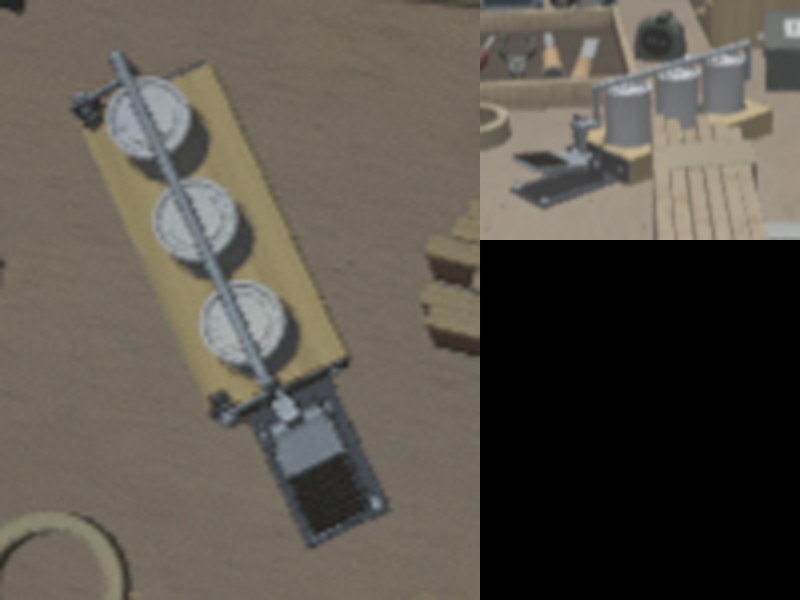

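```bash
python3 - <<'E'
from h import *
c=lambda x,y:(180+(x+.5)/4-.5,125+(y+.5)/4-.5)
s=lambda x,y:(230+(x-480)/2.667,120+y/2.667)
T=[c(242,322),c(195,221),c(150,118)]; S=[s(629,89),s(678,73),s(724,58)]
pts=[]
for a,b in zip(T,S):
    p=onz("top",a,.088); pts.append(p); print(p.round(4),tri(ray("top",a),ray("side",b)))
d=pts[2]-pts[0]; print("row",np.linalg.norm(d),np.degrees(np.arctan2(d[1],d[0])))
C=[onz("top",c(*q),.03) for q in[(208,62),(348,360),(213,405),(85,130)]]
print(np.round(C,4)); m=np.mean(C,0); l=C[0]-C[1]; print("block ctr",m,np.linalg.norm(l),np.degrees(np.arctan2(l[1],l[0])))
tp=c(330,494); print("tread",onz("top",tp,.04),tri(ray("top",tp),ray("side",s(541,160))),tri(ray("top",tp),ray("side",s(553,186))))
E
```

```text
[0.5354 0.1589 0.088 ] (array([0.53633006, 0.15972085, 0.08277747]), np.float64(0.00014041689528996034))
[0.5966 0.1901 0.088 ] (array([0.59773312, 0.19083897, 0.08422074]), np.float64(0.0003116954509941382))
[0.6602 0.2208 0.088 ] (array([0.66048424, 0.22130261, 0.08612801]), np.float64(0.0002428850588037522))
row 0.13936333906935086 26.40345401400297
[[0.7135 0.1986 0.03  ]
 [0.5212 0.1009 0.03  ]
 [0.4911 0.1843 0.03  ]
 [0.6666 0.275  0.03  ]]
block ctr [0.5981148  0.18969668 0.03      ] 0.2157158884534711 26.92549533455135
tread [0.43632569 0.10772215 0.04      ] (array([0.43524591, 0.10827112, 0.03634798]), np.float64(0.0012919700463406689)) (array([0.44132857, 0.11151918, 0.00496582]), np.float64(0.003021766616637696))
```

Each measured height and size agrees with the text: tin tops 83–86 mm, row 139 mm, block 216 mm, tread 36 mm. The carrier's yaw is about 26.6°. Next I'll turn the tool, shut the fingers and go above the tread.

```bash
python3 -m pendant '[[255,0,0,0,-0.09],[255,0,0,0,-0.091],[255,0.045,-0.0348,0,0],[255,0.045,-0.0348,0,0],[255,0.045,-0.0348,0,0],[255,0.045,-0.0348,0,0],[255,0.045,-0.0348,0,0],[255,0.045,-0.0348,0,0],[255,0.045,-0.0348,0,0],[255,0.045,-0.0348,0,0],[255,0.045,-0.0348,0,0],[255,0.045,-0.0348,0,0],[255,0.045,-0.0348,0,0],[255,0.045,-0.0348,0,0],[255,0.045,-0.0348,0,0],[255,0.045,-0.0348,0,0],[255,0.045,-0.0348,0,0],[255,0.04,-0.033,0,0],[255,0,0,0,0]]'; cat >> h.py <<'E'
from scipy.spatial.transform import Rotation as R
def to(p,yaw=26.6):
    s=state();r=R.from_quat(np.roll(s["ee_rot"],-1)).as_matrix()
    print("clock %.2f"%s["clock"],"ee",s["ee_pos"].round(4),"yaw %.2f"%np.degrees(np.arctan2(r[1,0],r[0,0])),"gap %.4f"%s["finger_gap"],"F",s["ft_force"].round(2),"shift/750:",(r.T@(np.array(p)-s["ee_pos"])/.75).round(4),"tilt",(r[:2,2]*57.3).round(2))
E
python3 -c "
from h import *
to((.436,.108,.06))"
```

```text
clock: 2.48
ee_pos: [0.4356, 0.1087, 0.2308]
ee_rot: [-0.0, 0.973, 0.232, -0.0]
ft_force: [0.2, 0.7, 0.1]
finger_gap: 0.0001
clock 2.48 ee [0.4356 0.1087 0.2308] yaw 26.79 gap 0.0001 F [0.25 0.74 0.1 ] shift/750: [2.000e-04 1.100e-03 2.277e-01] tilt [-0.06  0.01]
```

```bash
python3 -m pendant '[[255,0,0.001,0.06,0],[255,0,0,0.06,0],[255,0,0,0.06,0],[255,0,0,0.047,0],[255,0,0,0.01,0],[255,0,0,0.01,0],[255,0,0,0.01,0],[255,0,0,0,0]]'; python3 -c "
from h import *
to((.436,.108,.017))"
```

```text
clock: 3.48
ee_pos: [0.4361, 0.1063, 0.0388]
ee_rot: [0.0, 0.973, 0.23, 0.0]
ft_force: [0.1, -0.0, 0.2]
finger_gap: -0.0001
clock 3.48 ee [0.4361 0.1063 0.0388] yaw 26.61 gap -0.0001 F [ 0.15 -0.01  0.25] shift/750: [ 0.0008 -0.0022  0.0291] tilt [ 0.05 -0.  ]
```

```bash
python3 -m pendant '[[255,0,-0.001,0.006,0],[255,0,0,0.006,0],[255,0,0,0.006,0],[255,0,0,0.004,0],[255,0,0,0.004,0],[255,0,0,0.002,0],[255,0,0,0,0]]'
```

```text
clock: 4.35
ee_pos: [0.4358, 0.1069, 0.0195]
ee_rot: [0.0, 0.973, 0.23, 0.0]
ft_force: [-13.0, -3.8, 37.4]
finger_gap: -0.0
```

37 N at z = 19.5 mm means the pedal is on its stop. I'll hold briefly, rise, open the fingers, and move back over the row for a look.

```bash
python3 -m pendant '[[255,0,0,0,0],[255,0,0,-0.01,0],[255,0,0,-0.03,0],[0,0,0,-0.06,0],[0,0,0,-0.06,0],[0,0.03,0,-0.06,0],[0,0.04,0,-0.06,0],[0,0.03,0,-0.02,0],[0,0,0,0,0]]'; python3 - <<'E'
from h import *
import pickle
to((.5354,.1589,.12))
P=camera_params("wrist"); w=grab_frame("wrist"); cv2.imwrite("pics/w1.png",w); pickle.dump(P,open("w1.pkl","wb"))
t=grab_frame("top"); cv2.imwrite("pics/top1.png",t)
s=grab_frame("side"); cv2.imwrite("pics/side1.png",s)
for i in range(3): print([ (np.linalg.inv(P["T"])@[*p,1]).round(3) for p in[(.5354,.1589,.088)]][0]) if i==0 else 0
print(P)
E
```

```text
clock: 5.48
ee_pos: [0.5032, 0.1411, 0.2425]
ee_rot: [-0.0, 0.973, 0.23, 0.001]
ft_force: [0.3, 0.3, -0.7]
finger_gap: 0.0853
clock 5.47 ee [0.5032 0.1411 0.2425] yaw 26.65 gap 0.0853 F [ 0.27  0.29 -0.73] shift/750: [ 0.0488 -0.002   0.1634] tilt [0.06 0.02]
[-0.002 -0.049  0.295  1.   ]
{'camera_matrix': array([[331.95615359,   0.        , 317.94452541],
       [  0.        , 331.95615359, 196.6926173 ],
       [  0.        ,   0.        ,   1.        ]]), 'T': array([[ 4.49503518e-01, -8.56621331e-01, -2.53271557e-01,
         5.69140815e-01],
       [-8.93278542e-01, -4.30998638e-01, -1.27646469e-01,
         1.73740415e-01],
       [ 1.84992063e-04,  2.83619584e-01, -9.58936858e-01,
         3.85206748e-01],
       [ 0.00000000e+00,  0.00000000e+00,  0.00000000e+00,
         1.00000000e+00]])}
```

View pics/w1.png

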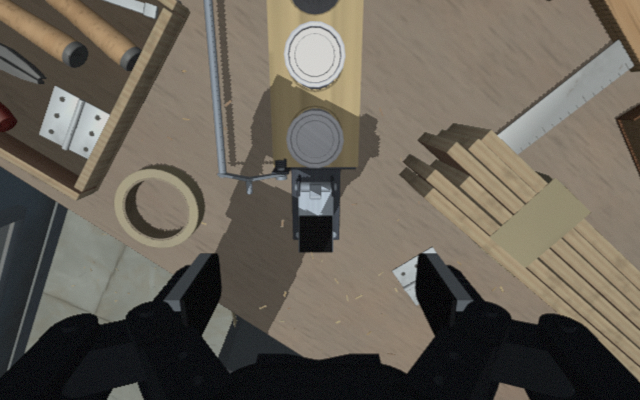

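The keeper lies open on the left. The near tin's top is at (316,137) and the mid one's at (315,55). I'll refine the centres and check that the far tin is still there.

```bash
python3 - <<'E'
from h import *
import pickle
P=pickle.load(open("w1.pkl","rb")); w=cv2.imread("pics/w1.png"); t=cv2.imread("pics/top1.png")
K,Ti=P["camera_matrix"],np.linalg.inv(P["T"])
for p in[(.5354,.1589,.088),(.5966,.1901,.088),(.6602,.2208,.088)]:
    c=Ti@[*p,1]; print("pred",(K@c[:3]/c[2])[:2].round(1))
hsv=cv2.cvtColor(w,cv2.COLOR_BGR2HSV)
m=((hsv[...,1]<45)&(hsv[...,2]>85)).astype(np.uint8); m[:, :265]=0; m[:,366:]=0; m[170:]=0
for c in cv2.findContours(cv2.morphologyEx(m,cv2.MORPH_CLOSE,np.ones((5,5))),cv2.RETR_EXTERNAL,cv2.CHAIN_APPROX_NONE)[0]:
    if cv2.contourArea(c)>300:
        e=cv2.fitEllipse(cv2.convexHull(c)); o=onz("wrist",e[0],.088,P); print("wrist",np.round(e[0],1),np.round(e[1],1),o.round(4))
hs=cv2.cvtColor(t,cv2.COLOR_BGR2HSV); m=((hs[...,1]<40)&(hs[...,2]>110)).astype(np.uint8)
x0,y0,x1,y1=200,135,256,222; q=np.zeros_like(m); q[y0:y1,x0:x1]=m[y0:y1,x0:x1]
q=cv2.morphologyEx(q,cv2.MORPH_OPEN,np.ones((5,5)))
for c in cv2.findContours(q,cv2.RETR_EXTERNAL,cv2.CHAIN_APPROX_NONE)[0]:
    if cv2.contourArea(c)>60: e=cv2.fitEllipse(cv2.convexHull(c)); print("top",np.round(e[0],1),np.round(e[1],1),onz("top",e[0],.088).round(4))
o=np.zeros((600,800,3),np.uint8); o[:,:480]=cv2.resize(t[125:275,180:300],None,fx=4,fy=4); s=cv2.imread("pics/side1.png"); o[:240,480:]=cv2.resize(s[120:210,230:350],(320,240)); cv2.imwrite("pics/z1.png",o)
E
```

```text
pred [315.7 141.6]
pred [315.1  58.5]
pred [316.4 -40.1]
wrist [314.7 138.2] [57.4 59.3] [0.5377 0.1611 0.088 ]
wrist [314.3  54.1] [61.5 67.8] [0.5993 0.1923 0.088 ]
top [222.3 187.2] [50.6 72.6] [0.5782 0.2038 0.088 ]
top [216.4 151.7] [15.8 22.2] [0.6662 0.2229 0.088 ]
```

View pics/z1.png

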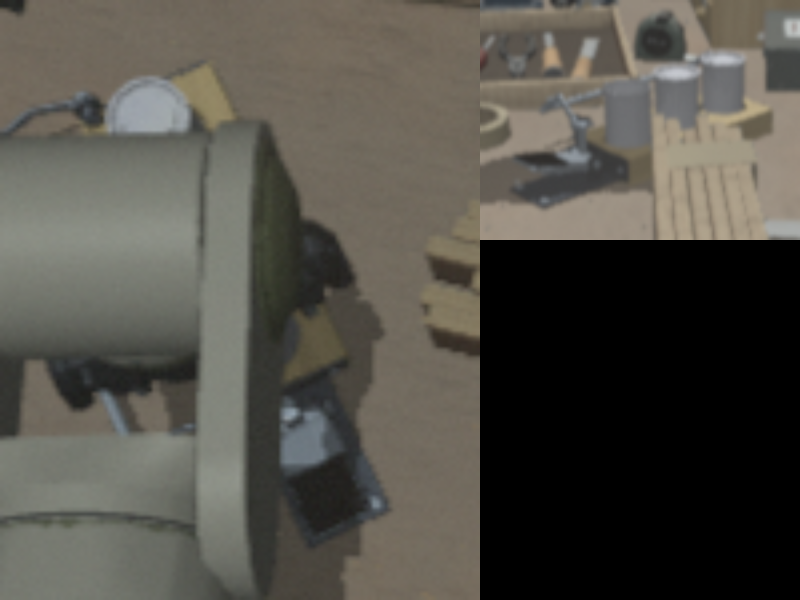

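All is as it should be: the far tin is seated and the keeper is open. I'll descend on the near tin and grip it.

```bash
python3 -m pendant '[[0,0.025,-0.0013,0.02,0],[0,0.026,-0.0013,0.04,0],[0,0,0,0.06,0],[0,0,0,0.06,0],[0,0,0,0.05,0],[0,0,0,0.025,0],[0,0,0,0.007,0],[0,0,0,0,0]]'; python3 -c "
from h import *
to((.5365,.160,.046))"
```

```text
clock: 6.62
ee_pos: [0.5357, 0.1593, 0.0463]
ee_rot: [-0.0, 0.973, 0.23, -0.0]
ft_force: [-1.0, -0.1, -0.2]
finger_gap: 0.0854
clock 6.62 ee [0.5357 0.1593 0.0463] yaw 26.60 gap 0.0854 F [-1.04 -0.12 -0.2 ] shift/750: [ 0.0014 -0.0003  0.0003] tilt [-0.01  0.  ]
```

```bash
python3 -m pendant '[[255,0,0,0,0],[255,0,0,0,0],[255,0,0,0,0],[255,0,0,0,0],[255,0,0,0,0],[255,0,0,0,0]]'; python3 -c "
from h import *
to((.5365,.160,.046))"
```

```text
clock: 7.38
ee_pos: [0.5363, 0.1596, 0.047]
ee_rot: [0.0, 0.973, 0.23, 0.001]
ft_force: [-2.2, 1.1, 5.3]
finger_gap: 0.049
clock 7.38 ee [0.5363 0.1596 0.047 ] yaw 26.61 gap 0.0490 F [-2.22  1.13  5.32] shift/750: [ 0.0005 -0.0003  0.0013] tilt [0.08 0.01]
```

Gripped (gap 49 mm). Now lift and feel.

```bash
python3 -m pendant '[[255,0,0,-0.01,0],[255,0,0,-0.02,0],[255,0,0,-0.03,0],[255,0,0,-0.03,0],[255,0,0,-0.015,0],[255,0,0,0,0],[255,0,0,0,0],[255,0,0,0,0]]'; for i in 1 2 3; do python3 -m pendant '[[255,0,0,0,0]]' | grep force; done;  python3 - <<'E'
from h import *
to((.5365,.160,.046))
print(state()["effort"])
P=camera_params("wrist");w=grab_frame("wrist");s=grab_frame("side")
o=np.zeros((400,800,3),np.uint8);o[:,:400]=cv2.resize(s[100:220,220:340],(400,400));o[:,400:]=cv2.resize(w,(640,400))[:,120:520]
cv2.imwrite("pics/lift1.png",o)
E
```

```text
clock: 8.38
ee_pos: [0.5356, 0.1594, 0.124]
ee_rot: [-0.0, 0.973, 0.23, -0.001]
ft_force: [0.4, -0.6, -3.0]
finger_gap: 0.0489
ft_force: [-0.3, -1.2, -2.5]
ft_force: [-0.0, 0.2, -3.0]
ft_force: [0.4, -0.3, -3.3]
clock 8.75 ee [0.5359 0.1595 0.1247] yaw 26.61 gap 0.0490 F [ 0.35 -0.26 -3.31] shift/750: [ 0.0011 -0.0002  0.105 ] tilt [-0.01 -0.  ]
[-2.50022458e-03 -4.82187295e+01 -2.44216597e+01 -4.47323755e-04
  1.58428546e-03  2.47054533e-05]
```

View pics/lift1.png

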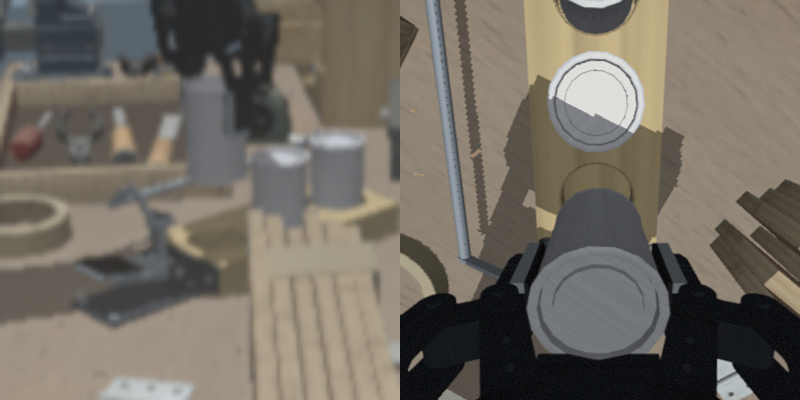

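The near tin hangs upright, clear of its seat, and pulls about 2.9 N (≈0.3 kg). Setting it back.

```bash
python3 -m pendant '[[255,0,0,0.03,0],[255,0,0,0.03,0],[255,0,0,0.02,0],[255,0,0,0.012,0],[255,0,0,0.006,0],[255,0,0,0.004,0],[255,0,0,0.002,0],[255,0,0,0,0]]';python3 -c "
from h import *
to((.5365,.160,.046))"
```

```text
clock: 9.85
ee_pos: [0.5361, 0.1595, 0.0471]
ee_rot: [0.0, 0.973, 0.23, 0.0]
ft_force: [0.2, 0.3, -3.1]
finger_gap: 0.0487
clock 9.85 ee [0.5361 0.1595 0.0471] yaw 26.61 gap 0.0487 F [ 0.24  0.25 -3.08] shift/750: [ 0.0008 -0.0004  0.0014] tilt [0.03 0.  ]
```

It is still hanging just above the floor, so I'll ease down 1 mm before letting go.

```bash
python3 -m pendant '[[255,0,0,0.001,0],[255,0,0,0.001,0],[255,0,0,0,0]]'; python3 -m pendant '[[0,0,0,0,0],[0,0,0,0,0],[0,0,0,0,0],[0,0,0,0,0]]'; python3 -m pendant '[[0,0,0,-0.02,0],[0,0,0,-0.04,0],[0,0,0,-0.04,0],[0,0,0,0,0]]';python3 -c "
from h import *
w=grab_frame('wrist');cv2.imwrite('pics/p1.png',w)
to((.598,.191,.120));to((.661,.2215,.046))"
```

```text
clock: 10.22
ee_pos: [0.5362, 0.1596, 0.047]
ee_rot: [0.0, 0.973, 0.23, 0.001]
ft_force: [-6.3, -1.0, 11.0]
finger_gap: 0.0488
clock: 10.72
ee_pos: [0.5359, 0.1595, 0.0452]
ee_rot: [-0.0, 0.973, 0.23, -0.0]
ft_force: [0.3, -1.0, 0.2]
finger_gap: 0.0857
clock: 11.22
ee_pos: [0.5372, 0.1596, 0.1234]
ee_rot: [0.0, 0.973, 0.23, 0.003]
ft_force: [-0.2, -1.1, -0.5]
finger_gap: 0.0856
clock 11.28 ee [0.5363 0.1595 0.1217] yaw 26.61 gap 0.0851 F [-0.62  0.13 -0.34] shift/750: [ 0.0923 -0.0007  0.0024] tilt [0.14 0.01]
clock 11.28 ee [0.5363 0.1595 0.1217] yaw 26.61 gap 0.0851 F [-0.62  0.13 -0.34] shift/750: [0.1854 0.0005 0.1013] tilt [0.14 0.01]
```

View pics/p1.png

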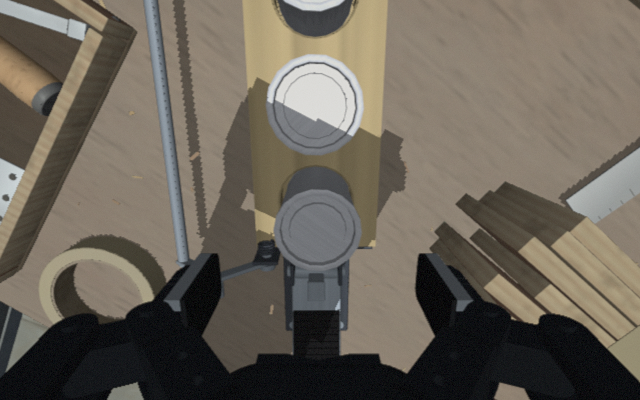

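The near tin is back in its seat: 11 N of floor contact was felt, and its top shows concentric at (317,230). On to the middle tin.

```bash
python3 -m pendant '[[0,0.03,0,0,0],[0,0.04,0,0,0],[0,0.0225,-0.0007,0,0],[0,0,0,0.02,0],[0,0,0,0.04,0],[0,0,0,0.03,0],[0,0,0,0.01,0],[0,0,0,0,0]]'; python3 -m pendant '[[255,0,0,0,0],[255,0,0,0,0],[255,0,0,0,0],[255,0,0,0,0],[255,0,0,0,0],[255,0,0,0,0]]'; python3 -c "
from h import *
to((.598,.191,.046))"
```

```text
clock: 12.28
ee_pos: [0.5972, 0.1908, 0.0449]
ee_rot: [-0.0, 0.973, 0.23, -0.001]
ft_force: [-0.4, -0.4, 0.5]
finger_gap: 0.0856
clock: 13.02
ee_pos: [0.5981, 0.1912, 0.0463]
ee_rot: [0.0, 0.973, 0.23, 0.001]
ft_force: [-1.1, 0.9, 5.6]
finger_gap: 0.049
clock 13.03 ee [0.5981 0.1912 0.0463] yaw 26.61 gap 0.0490 F [-1.14  0.88  5.55] shift/750: [-0.0002  0.0001  0.0004] tilt [0.08 0.01]
```

```bash
python3 -m pendant '[[255,0,0,-0.01,0],[255,0,0,-0.02,0],[255,0,0,-0.03,0],[255,0,0,-0.03,0],[255,0,0,-0.015,0],[255,0,0,0,0],[255,0,0,0,0],[255,0,0,0,0]]'; for i in 1 2 3; do python3 -m pendant '[[255,0,0,0,0]]' | grep force; done;  python3 - <<'E'
from h import *
to((.598,.191,.046)); print(state()["effort"])
E
```

```text
clock: 14.02
ee_pos: [0.5973, 0.191, 0.1231]
ee_rot: [-0.0, 0.973, 0.23, -0.001]
ft_force: [0.1, 0.6, -4.1]
finger_gap: 0.0489
ft_force: [0.6, -0.1, -4.0]
ft_force: [-0.6, 0.5, -2.9]
ft_force: [-0.2, -0.2, -4.0]
clock 14.40 ee [0.5977 0.191  0.124 ] yaw 26.60 gap 0.0488 F [-0.17 -0.2  -3.97] shift/750: [0.0004 0.0002 0.104 ] tilt [-0.  0.]
[-1.82791933e-03 -5.62319362e+01 -2.61111850e+01  7.43169330e-04
  5.94952712e-05  5.53875418e-05]
```

The middle tin pulls about 3.8 N. Setting it back the same way.

```bash
python3 -m pendant '[[255,0,0,0.03,0],[255,0,0,0.03,0],[255,0,0,0.02,0],[255,0,0,0.012,0],[255,0,0,0.006,0],[255,0,0,0.004,0],[255,0,0,0.002,0],[255,0,0,0.001,0],[255,0,0,0.001,0],[255,0,0,0,0]]'; python3 -c "
from h import *
to((.598,.191,.046))"
```

```text
clock: 15.65
ee_pos: [0.598, 0.1911, 0.0463]
ee_rot: [0.0, 0.973, 0.23, 0.001]
ft_force: [-4.4, -0.4, 8.4]
finger_gap: 0.0489
clock 15.65 ee [0.598  0.1911 0.0463] yaw 26.62 gap 0.0489 F [-4.36 -0.37  8.36] shift/750: [-0.0001  0.0001  0.0004] tilt [0.08 0.  ]
```

Floor contact is felt (8 N up). I'll release it and go on to the far tin.

```bash
python3 -m pendant '[[0,0,0,0,0],[0,0,0,0,0],[0,0,0,0,0],[0,0,0,0,0],[0,0,0,-0.02,0],[0,0,0,-0.04,0],[0,0,0,-0.04,0],[0,0,0,0,0],[0,0.03,0,0,0],[0,0.04,0,0,0],[0,0.0235,0.001,0,0],[0,0,0,0,0]]';python3 -c "
from h import *
w=grab_frame('wrist');cv2.imwrite('pics/p2.png',w);cv2.imwrite('pics/p2s.png',grab_frame('side'))
to((.661,.2215,.046))"
```

```text
clock: 17.15
ee_pos: [0.6608, 0.2219, 0.1186]
ee_rot: [-0.0, 0.973, 0.23, -0.001]
ft_force: [-0.4, -1.0, -0.8]
finger_gap: 0.0859
clock 17.25 ee [0.6601 0.2216 0.1191] yaw 26.61 gap 0.0853 F [-0.68 -0.27  0.38] shift/750: [0.0012 0.0006 0.0974] tilt [-0.07 -0.01]
```

View pics/p2.png

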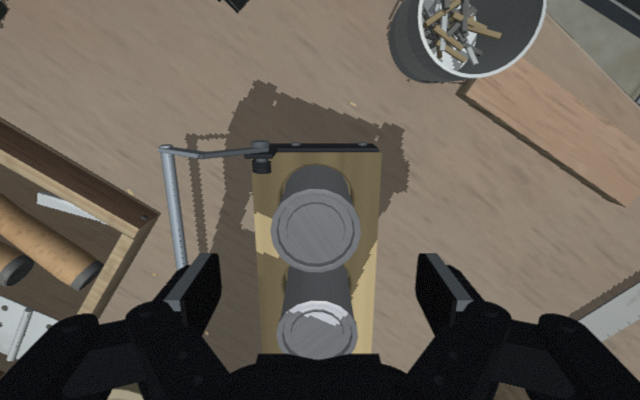

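The far tin's top is at (316,230), the same spot the near one had, so it is centred under the jaws. The middle tin stands seated at (317,330). Descend, grip, lift and weigh.

```bash
python3 -m pendant '[[0,0,0,0.02,0],[0,0,0,0.04,0],[0,0,0,0.03,0],[0,0,0,0.008,0],[0,0,0,0,0],[255,0,0,0,0],[255,0,0,0,0],[255,0,0,0,0],[255,0,0,0,0],[255,0,0,0,0],[255,0,0,0,0]]'; python3 -c "
from h import *
to((.661,.2215,.046))";  python3 -m pendant '[[255,0,0,-0.01,0],[255,0,0,-0.02,0],[255,0,0,-0.03,0],[255,0,0,-0.03,0],[255,0,0,-0.015,0],[255,0,0,0,0],[255,0,0,0,0],[255,0,0,0,0]]'; for i in 1 2 3; do python3 -m pendant '[[255,0,0,0,0]]' | grep force; done;  python3 - <<'E'
from h import *
to((.661,.2215,.046)); print(state()["effort"])
E
```

```text
clock: 18.62
ee_pos: [0.6611, 0.2222, 0.0472]
ee_rot: [-0.0, 0.973, 0.23, 0.001]
ft_force: [-2.4, 2.5, 5.7]
finger_gap: 0.0488
clock 18.62 ee [0.6611 0.2222 0.0472] yaw 26.62 gap 0.0488 F [-2.39  2.51  5.67] shift/750: [-0.0005  0.0007  0.0016] tilt [0.09 0.03]
clock: 19.62
ee_pos: [0.6603, 0.2217, 0.1237]
ee_rot: [-0.0, 0.973, 0.23, -0.001]
ft_force: [-0.2, 0.0, -7.2]
finger_gap: 0.0487
ft_force: [-0.2, 1.2, -7.5]
ft_force: [0.6, -0.1, -7.1]
ft_force: [-0.5, -0.9, -7.2]
clock 20.00 ee [0.6607 0.2217 0.1247] yaw 26.61 gap 0.0488 F [-0.51 -0.87 -7.19] shift/750: [0.0002 0.0005 0.105 ] tilt [-0.01 -0.  ]
[-1.31435718e-03 -6.57634878e+01 -2.86524457e+01 -7.74448617e-04
  6.93179463e-04  3.04636508e-06]
```

The far tin pulls 7.2 N against 3.8 and 2.9, so it is clearly the heaviest. Raise it 110 mm further and hold.

```bash
python3 -m pendant '[[255,0,0,-0.02,0],[255,0,0,-0.035,0],[255,0,0,-0.04,0],[255,0,0,-0.035,0],[255,0,0,-0.017,0],[255,0,0,0,0],[255,0,0,0,0],[255,0,0,0,0],[255,0,0,0,0],[255,0,0,0,0],[255,0,0,0,0]]'; python3 - <<'E'
from h import *
to((.661,.2215,.046))
t=grab_frame("top");s=grab_frame("side");w=grab_frame("wrist")
o=np.zeros((600,800,3),np.uint8);o[:300,:400]=cv2.resize(s[70:220,200:400],(400,300));o[:300,400:]=cv2.resize(t[125:275,180:380],(400,300));o[300:,:480]=cv2.resize(w,(480,300))
cv2.imwrite("pics/fin.png",o)
E
```

```text
clock: 21.38
ee_pos: [0.6607, 0.2218, 0.235]
ee_rot: [-0.0, 0.973, 0.23, -0.0]
ft_force: [-0.2, 0.1, -6.3]
finger_gap: 0.0485
clock 21.38 ee [0.6607 0.2218 0.235 ] yaw 26.61 gap 0.0485 F [-0.16  0.07 -6.34] shift/750: [2.00e-04 5.00e-04 2.52e-01] tilt [-0.  0.]
```

View pics/fin.png

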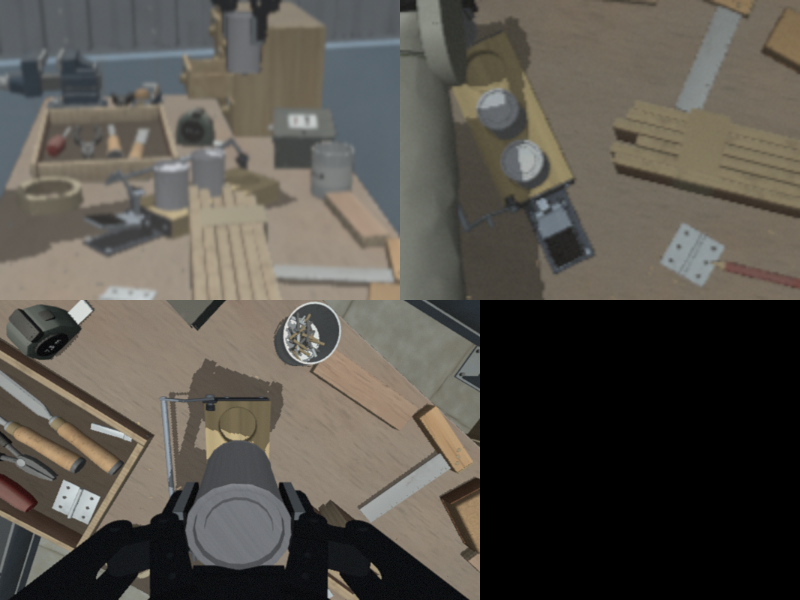

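The far tin is held upright with its underside at about 0.198 m. The other two stand in their seats, the keeper is open, and the hinge and tools are where they were. Handing in.

```bash
python3 -c "
from cell import *
print(hand_in())"
```

```text
the job is handed in; nothing more can be done
None
```

I pressed the pedal to its stop (37 N at z = 19.5 mm), and the pictures showed the keeper sprung open to the left. I then hefted the tins in order from the pedal end. The near tin pulled about 2.9 N, the middle about 3.8 N and the far about 7.2 N, so the far tin is the heaviest.

**Setting back:** the near and middle tins went back into their seats, with floor contact of 8–11 N felt before I let go. When I first lowered the near tin it still hung just off the floor, so I eased it down about another millimetre before releasing.

**Last checks before hand-in (at 21.4 s):**
- **Far tin:** it was held upright and still, with its underside at about 0.198 m, worked out from the tool height. The grip gap was steady at 48.5 mm. The last force reading was 6.3 N, slightly below the earlier 7.2 N but within about 1 N, the scatter seen in other readings.
- **Other two tins, keeper and tools:** in the final pictures both tins stand in their seats, the keeper is open, and the hinge and tools in view look undisturbed. I judged this by eye and did not re-measure positions.

No check failed. The hand-in reports no verdict.

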